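Lever open the colony counter's cover

TASK

Pick up the orange-handled spatula and use its blade, in at the notch in the front rim, to lever up the hinged blue-framed cover of the colony counter, then swing the cover right back until it leans past upright. Nothing but the spatula may touch the counter or its cover. Then lay the spatula down flat inside the steel tray, leaving the two stacks of culture dishes where they stand.

Things in the scene. Friction and masses are not known exactly. Their poses are not given: they have to be found in the camera images.
- counter: Grey light box fixed on the bench, 168 x 190 mm, low front to the robot. Origin under its middle; x to the back, z up. Top slopes up to +x at 25 deg: front edge x -100, z 110, back edge x 63, z 186. The cover lies on it, free edge 16 mm up the slope. A dark notch (y -23 to 23, 10.5 deep, floor parallel to the slope) in the front rim runs under that edge. Magnifier at rear left, 300 high.
- notch (a point): Middle of the gap under the closed cover's free edge, in the notch: 5 mm below the cover's underside, 5.5 above the notch floor. Fixed on the counter, with the counter's level axes. The blade goes in here along the 25 deg slope; behind the 42 mm long rim the notch opens into the light window, whose floor is as deep, so there is room for 80 mm of blade.
- hinge_line (a point): Middle of the cover's hinge line (along the counter's y), in the plane of the cover's underside, 129 mm up the slope from the cover's free edge. Fixed on the counter.
- cover_edge (a point): Middle of the lower edge of the cover's free (front) end; moves with the cover. Axes of the cover: x from the free edge to the hinge, y along the hinge, z out of the cover's upper face.
- cover (a joint): Cover hinge angle, rad: 0 closed on the slope, 2.01 upright, 2.3 at its stop, leaning back. Stiff hinge: stays where left, about 2 N at the free edge moves it. Cover: 125 mm along the slope, 158 wide, 6 thick, 150 g.
- spatula: Spatula 180 mm long, 80 g, lying on the rest. Orange handle 90 long x 12 wide x 18 high (x -90 to 0); steel blade 90 long x 20 wide x 3 thick (x 0 to 90), flush with the handle's underside. Origin on the underside where handle meets blade; x to the blade tip, y across, z up.
- spatula_tip (a point): Middle of the blade's tip, 90 mm from the spatula's origin, mid-thickness.
- spatula_butt (a point): Middle of the handle's butt end, 90 mm behind the spatula's origin.
- rest: White fixed rest holding the spatula 38 mm above the bench: base 150 x 60 x 8 mm, notched uprights 14 mm long at x -82 and x 18 mm (48 high, 44 wide); between them the handle has 30 mm of free room below. Origin on the bench below the spatula's origin, x along the spatula. Left or right of the counter.
- tray: Steel tray fixed on the bench, open on top, 250 (x) x 130 (y) x 25 mm high, walls and floor 3 mm. Origin: centre of its underside; x along its length. It stands on the other side of the counter from the rest.
- dishes_a: Stack of culture dishes, 90 mm across, 60 high, loose; origin underneath. Leave alone.
- dishes_b: Stack of culture dishes, 90 mm across, 45 high, loose; origin underneath. Leave alone.

How it is judged:
By the outcome, as a careful person would: the job done as asked, in the order asked, and still so for the second after the job is handed in, with the robot touching nothing.
It also fails if it takes over 61 s, if anything falls off the work surface, if the arm or the gripper's body presses on something with over 40 N, if the wrist force passes 120 N, or if a joint passes its speed limit or range.

ROBOT

A 6-joint arm with a two-finger parallel gripper is mounted at the origin on the work surface. World frame = base frame: x ahead of the robot, y to its left, z up, the work surface at z = 0. Lengths are in m, angles in rad, forces in N, time in s.
With the tool pointing down it reaches from about 0.4 to 0.825 m from the base axis. Payload 7 kg.
Tool frame: the origin (TCP) lies on the centre line of the jaws, within the pads' length; the fingertips stand 25 mm ahead of it and the grasp point (between the pads) lies 6 mm ahead of it; z points along the fingers, y is the line along which they close (so a half turn about z gives the same grasp; the last joint's range is limited). The gripper opens to 88 mm and grips with 3 to 60 N. Pads are 19 mm wide; open, the fingers measure 130 mm over their backs; the gripper's body (78 mm by 193 mm) begins 47 mm behind the grasp point.
Start: joints at [1.635, 0.359, 0.012, 0, -1.224, -0.288], TCP at [0.15, 0.658, 0.252] pointing down, gripper open.
Joint ranges: [-3.07, 3.07], [-1.43, 2.12], [-1.02, 1.25], [-3.03, 1.67], [-3.05, -0], [-3.03, 3.03]. Speed limits (rad/s): [2.39, 2.39, 3.01, 3.14, 3.14, 3.14].

INTERFACE

Orientations are given as [roll, pitch, yaw] about the fixed x, y, z axes, in that order (R = Rz(yaw) Ry(pitch) Rx(roll)).
In Python, from workcell import robot gives the robot as it stands. The module is installed in compiled form; this text tells all that it offers.
- The arm moves only by the tool step_arm, never from a script. Its argument "moves" is a list of rows, each an object of numbers: "dx", "dy", "dz": the shift along the tool's x, y, z as a fraction of full scale; "ax", "ay", "az": the turn, a rotation vector about the tool's x, y, z as a fraction of full scale. A call has 1 to 12 rows; each row is the pose to reach, as a shift and turn from the pose commanded when the call began, along the tool's axes at that moment; what a row does not reach only later rows make up. Full scale, the value 1, is 200 mm for a shift and 0.5 rad for a turn. A row lasts 1/8 s, in which the tool goes at most 62.5 mm and 10.7 degrees, less where a joint would pass 70% of its speed; a pose out of reach is approached as far as the arm can. A call with a number of a shift or a turn outside -1 to 1 is refused whole. A call with a gripper value outside its range is refused whole. "gripper" is the opening, from 0 (shut) to 1 (fully open), set as the call begins (left out, the last holds). The fingers move at their own pace and stop on an object; "squeeze" is the grip in N (left out, the last holds). Time passes only in rows, so rows that repeat a pose let the fingers close. It gives the time, the measured TCP pose, the force, the opening and the grip force at its end, in the units of the state.
- robot.state(): the state, without advancing time (a new reading comes with each control period).
- robot.capture(name): name is "scene" or "top" or "wrist"; returns a dict with "frame" (480x640x3 uint8, blue, green, red), "range_z" (480x640 float32, m along the optical axis (not along the pixel's ray), 0 where there is no reading), "intrinsics" (3x3 intrinsics, pixels), "R" (3x3) and "t" (3): a world point X has camera coordinates R X + t. Camera axes: x right, y down, z forward; pixel columns grow to the right and rows downward; lengths in m; the calibration is good to about 2 mm. A picture is of the moment at which its call begins.
- robot.sign_off(): hands the job in; it is judged then, once.
The state is a dict: "clock": time; "q": joint angles; "dq": joint speeds; "joint_efforts": joint torques, N m; "ee_pos": TCP position; "tool_rot": TCP orientation; "force": force on the tool from outside, world axes, zero at the start; "wrist_torque": the same for the moment, N m; "opening": opening from 0.0 (shut) to 1.0 (fully open); "finger_force": force on a finger pad.
Only numpy, scipy, OpenCV 4.12 (cv2) and the standard library are available. Lean on these libraries where they do the work, as an engineer would, in place of code of your own. Each camera call takes 0.05 s, during which the arm holds its last target. There are 200 camera calls.

## Working session

There is one attempt and no reset: what is moved stays moved. The work goes in short steps, Python scripts to look and compute and a tool call to move; the robot and the scene stay as the last step left them, time stands still between calls to the robot, and variables do not carry over. Pictures are saved under pics/ and viewed, at most 10 in all, crops included, and the job is handed in when it is done.

Besides the shell and the picture viewer there is one more tool, called in YAML: its name, and indented under it one key for each argument. step_arm: Moves the arm, as the interface text tells. Shift numbers are shares of 200 mm and turn numbers shares of 0.5 rad, none past 1 either way. Its arguments: {"type":"object","properties":{"moves":{"type":"array","items":{"type":"object","properties":{"dx":{"type":"number","minimum":-1,"maximum":1},"dy":{"type":"number","minimum":-1,"maximum":1},"dz":{"type":"number","minimum":-1,"maximum":1},"ax":{"type":"number","minimum":-1,"maximum":1},"ay":{"type":"number","minimum":-1,"maximum":1},"az":{"type":"number","minimum":-1,"maximum":1}}}},"gripper":{"type":"number"},"squeeze":{"type":"number"}},"required":["moves"]}

```bash
mkdir -p pics; cat > h.py <<'E'
import numpy as np, cv2
from workcell import robot
from scipy.spatial.transform import Rotation as Ro
def cloud(c):
    K=c["intrinsics"];z=c["range_z"];v,u=np.mgrid[:480,:640]
    P=np.stack([(u-K[0,2])/K[0,0]*z,(v-K[1,2])/K[1,1]*z,z],-1)
    W=(P-c["t"])@c["R"]; W[z==0]=np.nan
    return W
E
python3 - <<'E'
from h import *
for n in ("top","scene"):
    c=robot.capture(n); np.savez(n+".npz",**c); cv2.imwrite(f"pics/{n}0.png",c["frame"])
    print(n,c["R"].round(3).tolist(),c["t"].round(3),c["intrinsics"].round(1).tolist())
s=robot.state(); print(s)
E
```

```text
top [[0.009, -1.0, -0.027], [-0.985, -0.004, -0.173], [0.173, 0.028, -0.985]] [0.025 0.578 1.037] [[470.3, 0.0, 320.2], [0.0, 470.3, 235.4], [0.0, 0.0, 1.0]]
scene [[0.635, 0.772, -0.02], [0.432, -0.376, -0.82], [-0.641, 0.512, -0.572]] [-0.374 -0.145  1.622] [[545.4, 0.0, 318.4], [0.0, 545.4, 233.4], [0.0, 0.0, 1.0]]
{'clock': 0.1, 'q': array([ 1.63512426e+00,  3.59340080e-01,  1.11441752e-02, -2.85170999e-04,
       -1.22409147e+00, -2.88106545e-01]), 'dq': array([ 1.37534091e-03, -1.96078188e-03,  1.28066112e-05,  8.78521788e-04,
        1.81583196e-03,  1.10190305e-03]), 'joint_efforts': array([-1.21977155e-03, -5.84162164e+01,  2.93753707e+01,  7.01557919e+00,
        1.01952895e-02, -4.41261909e-05]), 'ee_pos': array([0.14973077, 0.65777652, 0.25070176]), 'tool_rot': array([ 3.14008688e+00, -1.66656500e-04, -2.23875585e-01]), 'force': array([-0.09636248, -0.34525783, -0.20460509]), 'wrist_torque': array([-0.03792281,  0.00929007, -0.00663797]), 'finger_force': 0.0, 'opening': 1.0022862154387089}
```

View pics/top0.png

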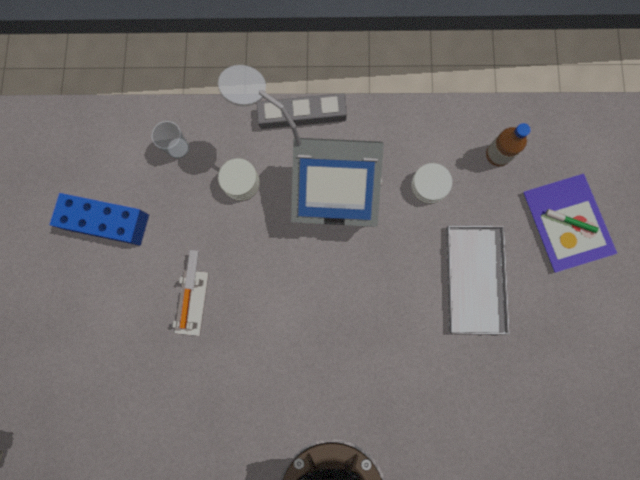

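View pics/scene0.png

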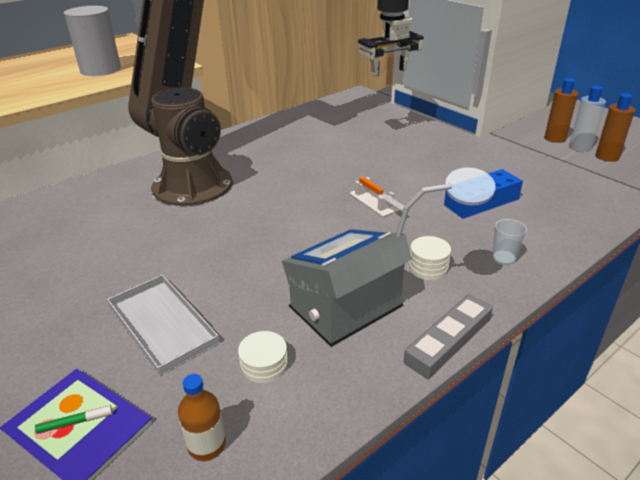

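The top view shows the counter (blue cover at about 337,188, notch at 335,221), the spatula on its rest at left (handle 185,310, blade tip 193,255), the tray at right (478,280) and dishes at (238,180) and (432,183). The scene view agrees.

```bash
cat >> h.py <<'E'
def rect(P):
    (c,s,a)=cv2.minAreaRect((P*1000).astype(np.float32)); return np.round(c,1),np.round(s,1),round(a,1)
def blue(c):
    h=cv2.cvtColor(c["frame"],cv2.COLOR_BGR2HSV); return (abs(h[...,0].astype(int)-108)<10)&(h[...,1]>130)
def orange(c):
    h=cv2.cvtColor(c["frame"],cv2.COLOR_BGR2HSV); return (abs(h[...,0].astype(int)-11)<8)&(h[...,1]>170)&(h[...,2]>90)
E
python3 - <<'E'
from h import *
c=dict(np.load("top.npz")); W=cloud(c)
def box(m,u0,u1,v0,v1):
    o=np.zeros_like(m);o[v0:v1,u0:u1]=m[v0:v1,u0:u1];return o
B=W[box(blue(c),285,390,130,235)]; 
A=np.c_[B[:,:2],np.ones(len(B))]; k=np.linalg.lstsq(A,B[:,2],rcond=None)[0]
print("cover",rect(B[:,:2]),len(B),"plane",k,"slope",np.degrees(np.arctan(np.hypot(*k[:2]))),"dir",np.degrees(np.arctan2(k[1],k[0])))
O=W[box(orange(c),165,215,240,340)]; print("handle",rect(O[:,:2]),np.nanmedian(O[:,2]),len(O))
box0=np.zeros((480,640),bool);box0[235:345,165,]=0
def zb(u0,u1,v0,v1,lo,hi):
    w=W[v0:v1,u0:u1].reshape(-1,3);w=w[(w[:,2]>lo)&(w[:,2]<hi)];return w
print("blade",rect(zb(180,205,240,290,.033,.05)[:,:2]), "spat all",rect(zb(165,215,240,345,.036,.075)[:,:2]))
print("tray rim",rect(zb(430,525,215,345,.017,.04)[:,:2]))
for n,b in (("a",(210,265,150,210)),("b",(405,460,155,210))):
    w=zb(*b,.03,.1); print(n,rect(w[:,:2]),np.median(w[:,2]))
print("magn",[ (u,v,W[v,u].round(3)) for u,v in((242,85),(265,95),(280,108),(290,120),(297,135))])
f=c["frame"]
a=cv2.resize(f[120:240,280:395],None,fx=4.5,fy=4.5,interpolation=2)[:540]
b=cv2.resize(f[240:345,160:220],None,fx=4.5,fy=4.5,interpolation=2)
o=np.zeros((540,a.shape[1]+b.shape[1],3),np.uint8);o[:a.shape[0],:a.shape[1]]=a;o[:b.shape[0],a.shape[1]:]=b
cv2.imwrite("pics/crop.png",o)
c=robot.capture("wrist");R=c["R"];print("wristcam",R.round(3).tolist(),(-R.T@c["t"]).round(3),c["intrinsics"][0].round(0))
E
```

```text
** On entry to DLASCL parameter number  4 had an illegal value
 ** On entry to DLASCL parameter number  4 had an illegal valueTraceback (most recent call last):
  File "<stdin>", line 6, in <module>
    x, resids, rank, s = _umath_linalg.lstsq(a, b, rcond,
                         ~~~~~~~~~~~~~~~~~~~^^^^^^^^^^^^^
                                             signature=signature)
                                             ^^^^^^^^^^^^^^^^^^^^
    raise LinAlgError("SVD did not converge in Linear Least Squares")
numpy.linalg.LinAlgError: SVD did not converge in Linear Least Squares
```

```bash
cat > m.py <<'E'
from h import *
c=dict(np.load("top.npz")); W=cloud(c)
def box(m,u0,u1,v0,v1):
    o=np.zeros_like(m);o[v0:v1,u0:u1]=m[v0:v1,u0:u1];return o&np.isfinite(W[...,2])
B=W[box(blue(c),285,390,130,235)]; 
A=np.c_[B[:,:2],np.ones(len(B))]; k=np.linalg.lstsq(A,B[:,2],rcond=None)[0]
print("cover",rect(B[:,:2]),len(B),"plane",k,"slope",np.degrees(np.arctan(np.hypot(*k[:2]))),"dir",np.degrees(np.arctan2(k[1],k[0])))
O=W[box(orange(c),165,215,240,340)]; print("handle",rect(O[:,:2]),np.median(O[:,2]),len(O))
def zb(u0,u1,v0,v1,lo,hi):
    w=W[v0:v1,u0:u1].reshape(-1,3);w=w[(w[:,2]>lo)&(w[:,2]<hi)];return w
print("blade",rect(zb(180,205,240,290,.033,.05)[:,:2]), "spat all",rect(zb(165,215,240,345,.036,.075)[:,:2]))
print("tray rim",rect(zb(430,525,215,345,.017,.04)[:,:2]))
for n,b in (("a",(210,265,150,210)),("b",(405,460,155,210))):
    w=zb(*b,.03,.1); print(n,rect(w[:,:2]),np.median(w[:,2]))
print("magn",[ (u,v,W[v,u].round(3)) for u,v in((242,85),(265,95),(280,108),(290,120),(297,135))])
f=c["frame"]
a=cv2.resize(f[120:240,280:395],None,fx=4.5,fy=4.5,interpolation=2)[:540]
b=cv2.resize(f[240:345,160:220],None,fx=4.5,fy=4.5,interpolation=2)
o=np.zeros((540,a.shape[1]+b.shape[1],3),np.uint8);o[:a.shape[0],:a.shape[1]]=a;o[:b.shape[0],a.shape[1]:]=b
cv2.imwrite("pics/crop.png",o)
c=robot.capture("wrist");R=c["R"];print("wristcam",R.round(3).tolist(),(-R.T@c["t"]).round(3),c["intrinsics"][0].round(0))
E
python3 m.py
```

```text
cover (array([661.9,  -5. ]), array([155.1, 113.7]), 87.4) 1519 plane [ 0.46467961 -0.02233427 -0.15995843] slope 24.94860424384998 dir -2.7517356748114143
handle (array([409.6, 334.7]), array([12. , 85.2]), 86.1) 0.054893283636581414 186
blade (array([497.7, 324.3]), array([44.6, 89.6]), 78.2) spat all (array([454.1, 331. ]), array([ 45.3, 179.9]), 84.5)
tray rim (array([ 483.2, -335.8]), array([131.7, 249.7]), 89.8)
a (array([716.6, 225.7]), array([89.2, 88.7]), 4.2) 0.05884833908739216
b (array([ 710.4, -235.1]), array([88.9, 89. ]), 35.1) 0.04392462337680812
magn [(242, 85, array([0.826, 0.174, 0.293])), (265, 95, array([0.803, 0.129, 0.299])), (280, 108, array([0.779, 0.1  , 0.293])), (290, 120, array([0.767, 0.084, 0.265])), (297, 135, array([0.755, 0.073, 0.221]))]
wristcam [[-0.222, -0.975, 0.002], [-0.931, 0.212, 0.297], [-0.29, 0.064, -0.955]] [0.228 0.641 0.384] [415.   0. 323.]
```

View pics/crop.png

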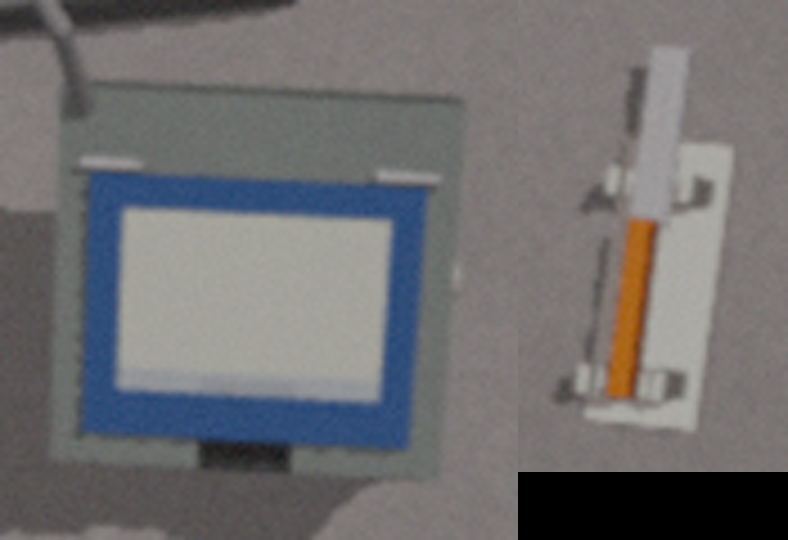

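The crop shows the counter with its notch (middle about 245,457) and the spatula on its rest, handle from (620,397) to (642,220) and tip at (671,48). I'll move above the spatula and look with the wrist camera.

```bash
cat >> h.py <<'E'
import json,os
def cmd():
    if os.path.exists("cmd.json"): d=json.load(open("cmd.json"));return np.array(d[0]),Ro.from_matrix(d[1])
    return np.array([.15,.658,.252]),Ro.from_euler("xyz",[np.pi,0,-.224])
def plan(ways,nd=3):
    """rows (fractions) from the commanded pose to each (pos, Rotation); stores the last as commanded"""
    p,R=cmd();out=[]
    for q,S in ways:
        d=np.round(R.inv().apply(np.array(q)-p)/.2,nd);a=np.round((R.inv()*S).as_rotvec()/.5,nd)
        out.append({k:float(x)+0. for k,x in zip(("dx","dy","dz","ax","ay","az"),[*d,*a]) if x})
        assert max(abs(d))<=1 and max(abs(a))<=1,(d,a)
    print(json.dumps(out).replace('"',''))
    json.dump([(p+R.apply(d)*.2).tolist(),(R*Ro.from_rotvec(a*.5)).as_matrix().tolist()],open("cmd.json","w"))
def down(yaw): return Ro.from_euler("xyz",[np.pi,0,yaw])
E
python3 -c "
from h import *
plan([((.29,.49,.24),down(-.15))]);plan([((.40,.335,.21),down(-.075))])"
```

```text
[{dx: 0.869, dy: 0.664, dz: 0.06, az: -0.148}]
[{dx: 0.66, dy: 0.684, dz: 0.15, az: -0.15}]
```

step_arm:
  moves:
    - {"dx":0.869,"dy":0.664,"dz":0.06,"az":-0.148}
    - {"dx":0.869,"dy":0.664,"dz":0.06,"az":-0.148}
    - {"dx":0.869,"dy":0.664,"dz":0.06,"az":-0.148}

```text
invalid input
```

step_arm:
  moves:
    - {"dx":0.66,"dy":0.684,"dz":0.15,"az":-0.15}
    - {"dx":0.66,"dy":0.684,"dz":0.15,"az":-0.15}
    - {"dx":0.66,"dy":0.684,"dz":0.15,"az":-0.15}
    - {"dx":0.66,"dy":0.684,"dz":0.15,"az":-0.15}
    - {"dx":0.66,"dy":0.684,"dz":0.15,"az":-0.15}
    - {"dx":0.66,"dy":0.684,"dz":0.15,"az":-0.15}

```text
invalid input
```

```bash
python3 - <<'E'
from h import *
c=robot.capture("wrist");np.savez("w1.npz",**c);cv2.imwrite("pics/w1.png",c["frame"])
W=cloud(c);s=robot.state();print(s["ee_pos"],s["tool_rot"],cmd()[0])
m=orange(c)&np.isfinite(W[...,2])&(W[...,2]>.05);O=W[m];print("handle",rect(O[:,:2]),np.median(O[:,2]),len(O))
E
```

```text
[0.14976033 0.65788269 0.25094344] [ 3.14049660e+00 -1.59329768e-04 -2.23854915e-01] [0.4000335  0.33492161 0.21      ]
handle (array([0., 0.]), array([0., 0.]), 0.0) nan 0
  return _methods._mean(a, axis=axis, dtype=dtype,
  ret = ret.dtype.type(ret / rcount)
```

View pics/w1.png

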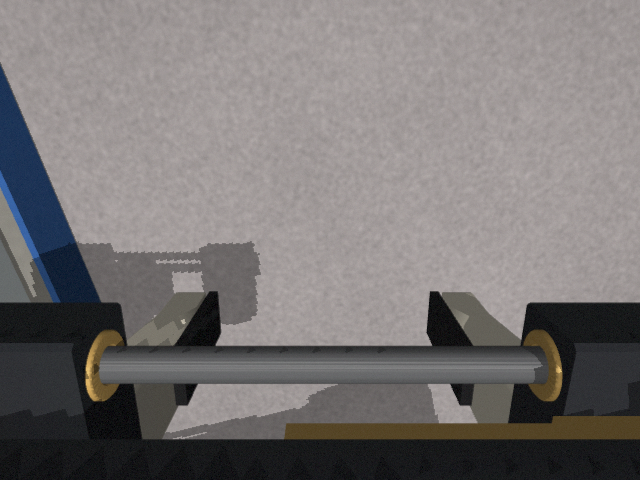

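The moves were refused; the wrist picture still shows the start pose, with the fingers at the bottom of the frame. I'll retry with all six keys in each row.

step_arm:
  moves:
    - {"dx":0.869,"dy":0.664,"dz":0.06,"ax":0,"ay":0,"az":-0.148}
    - {"dx":0.869,"dy":0.664,"dz":0.06,"ax":0,"ay":0,"az":-0.148}
    - {"dx":0.869,"dy":0.664,"dz":0.06,"ax":0,"ay":0,"az":-0.148}

```text
clock: 0.57
ee_pos: [0.2704, 0.5127, 0.241]
tool_rot: [3.141, -0.0, -0.149]
force: [0.7, 0.5, 0.5]
opening: 1.0
finger_force: 0.0
```

```bash
sed -i 's/ if x}/}/' h.py; python3 - <<'E'
from h import *
s=robot.state();p=s["ee_pos"];print(p,s["dq"].max())
json.dump([[*p[:2],p[2]+.001],down(-.15).as_matrix().tolist()],open("cmd.json","w"))
plan([((.40,.335,.21),down(-.075))])
E
```

```text
[0.2704472  0.51272062 0.24102192] 0.6377260266376809
[{dx: 0.773, dy: 0.782, dz: 0.16, ax: 0.0, ay: 0.0, az: -0.15}]
```

step_arm:
  moves:
    - {"dx":0.773,"dy":0.782,"dz":0.16,"ax":0,"ay":0,"az":-0.15}
    - {"dx":0.773,"dy":0.782,"dz":0.16,"ax":0,"ay":0,"az":-0.15}
    - {"dx":0.773,"dy":0.782,"dz":0.16,"ax":0,"ay":0,"az":-0.15}
    - {"dx":0.773,"dy":0.782,"dz":0.16,"ax":0,"ay":0,"az":-0.15}
    - {"dx":0.773,"dy":0.782,"dz":0.16,"ax":0,"ay":0,"az":-0.15}
    - {"dx":0.773,"dy":0.782,"dz":0.16,"ax":0,"ay":0,"az":-0.15}

```text
clock: 1.32
ee_pos: [0.3993, 0.3367, 0.2095]
tool_rot: [-3.141, -0.0, -0.075]
force: [-0.7, 0.3, -0.2]
opening: 0.998
finger_force: 0.0
```

```bash
python3 - <<'E'
from h import *
c=robot.capture("wrist");np.savez("w1.npz",**c);cv2.imwrite("pics/w1b.png",c["frame"])
W=cloud(c);s=robot.state();print(s["ee_pos"],s["tool_rot"],cmd()[0],cmd()[1].as_euler("xyz"))
m=orange(c)&np.isfinite(W[...,2])&(W[...,2]>.05);O=W[m];print("handle",rect(O[:,:2]),np.median(O[:,2]),len(O))
E
```

```text
[0.39906043 0.33715815 0.20948113] [-3.14113525e+00 -2.09540314e-04 -7.44880874e-02] [0.39993909 0.33497369 0.21002192] [ 3.14159265  0.         -0.075     ]
handle (array([409.8, 337.6]), array([11. , 89.6]), 86.0) 0.05570981092287682 1922
```

View pics/w1b.png

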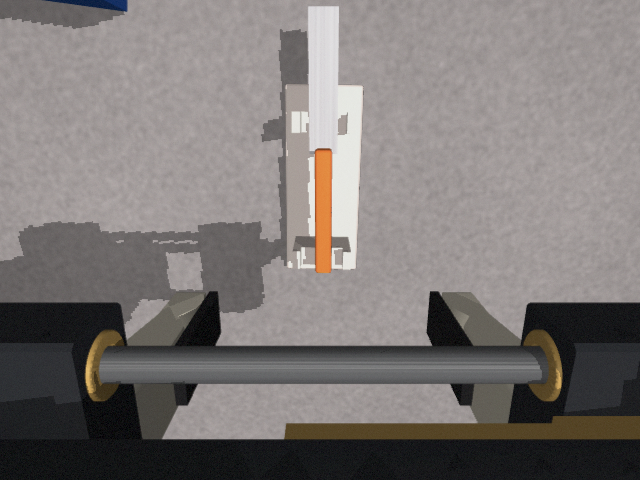

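The wrist view shows the handle in line with the jaw centre (column 323; handle rows 150–270, tip at 323,8). I'll descend and grasp.

```bash
cat >> h.py <<'E'
def sync():
    s=robot.state();json.dump([s["ee_pos"].tolist(),Ro.from_euler("xyz",s["tool_rot"]).as_matrix().tolist()],open("cmd.json","w"))
E
python3 - <<'E'
from h import *
sync()
plan([((.4397,.3350,.10),down(-.072)),((.4397,.3350,.056),down(-.072))])
E
```

```text
[{dx: 0.203, dy: -0.004, dz: 0.547, ax: -0.001, ay: 0.0, az: -0.005}, {dx: 0.203, dy: -0.004, dz: 0.767, ax: -0.001, ay: 0.0, az: -0.005}]
```

step_arm:
  moves:
    - {"dx":0.203,"dy":-0.004,"dz":0.547,"ax":0,"ay":0,"az":-0.005}
    - {"dx":0.203,"dy":-0.004,"dz":0.547,"ax":0,"ay":0,"az":-0.005}
    - {"dx":0.203,"dy":-0.004,"dz":0.767,"ax":0,"ay":0,"az":-0.005}
    - {"dx":0.203,"dy":-0.004,"dz":0.767,"ax":0,"ay":0,"az":-0.005}
    - {"dx":0.203,"dy":-0.004,"dz":0.767,"ax":0,"ay":0,"az":-0.005}
    - {"dx":0.203,"dy":-0.004,"dz":0.767,"ax":0,"ay":0,"az":-0.005}

```text
clock: 2.12
ee_pos: [0.4403, 0.3359, 0.0581]
tool_rot: [-3.138, -0.002, -0.071]
force: [-0.1, -0.1, 0.8]
opening: 0.993
finger_force: 0.0
```

step_arm:
  moves:
    - {"dx":0,"dy":0,"dz":0,"ax":0,"ay":0,"az":0}
    - {"dx":0,"dy":0,"dz":0,"ax":0,"ay":0,"az":0}
    - {"dx":0,"dy":0,"dz":0,"ax":0,"ay":0,"az":0}
    - {"dx":0,"dy":0,"dz":0,"ax":0,"ay":0,"az":0}
    - {"dx":0,"dy":0,"dz":0,"ax":0,"ay":0,"az":0}
    - {"dx":0,"dy":0,"dz":0,"ax":0,"ay":0,"az":0}
    - {"dx":0,"dy":0,"dz":0,"ax":0,"ay":0,"az":0}
    - {"dx":0,"dy":0,"dz":0,"ax":0,"ay":0,"az":0}
  gripper: 0
  squeeze: 60

```text
clock: 3.12
ee_pos: [0.4397, 0.3343, 0.0559]
tool_rot: [-3.142, 0.0, -0.072]
force: [0.7, 0.9, -0.7]
opening: 0.151
finger_force: 0.0
```

```bash
cat >> h.py <<'E'
class G:  # counter pose (refined later)
    o=np.array([.6933,-.0065,0]);yaw=np.radians(-2.7)
G.S=np.array([-15,0,18])/1e3  # TCP in spatula frame
def cw(p): return G.o+Ro.from_euler("z",G.yaw).apply(np.array(p)/1e3)
NOTCH=(-83.4,0,112.3);HINGE=(31.4,0,171.3)
def spat(tip,pitch,yaw):
    "tool pose for a blade tip (world) and spatula pitch (deg, tip up)"
    R=Ro.from_euler("z",yaw)*Ro.from_euler("y",-np.radians(pitch))
    return tip+R.apply(G.S-np.array([.09,0,.0015])),R*Ro.from_euler("x",np.pi)
def slope(s,dz=0,y=0): 
    t=np.radians(25);return cw(np.array(NOTCH)+[s*np.cos(t)-dz*np.sin(t),y,s*np.sin(t)+dz*np.cos(t)])
E
python3 - <<'E'
from h import *
sync()
p,R=cmd();plan([((.4397,.3345,.2),R)])
plan([((.45,.16,.2),down(-.05))])
print(spat(slope(-50),25,G.yaw)[0])
plan([spat(slope(-50)+[0,0,.08],25,G.yaw)])
E
```

```text
[{dx: 0.0, dy: -0.001, dz: -0.721, ax: 0.0, ay: 0.0, az: 0.0}]
[{dx: 0.114, dy: 0.867, dz: 0.0, ax: 0.0, ay: 0.0, az: -0.045}]
[0.46270537 0.00437457 0.06174825]
[{dx: 0.102, dy: 0.774, dz: 0.292, ax: 0.001, ay: 0.873, az: -0.005}]
```

step_arm:
  moves:
    - {"dx":0,"dy":0,"dz":0,"ax":0,"ay":0,"az":0}
    - {"dx":0,"dy":0,"dz":0,"ax":0,"ay":0,"az":0}
    - {"dx":0,"dy":0,"dz":-0.2,"ax":0,"ay":0,"az":0}
    - {"dx":0,"dy":0,"dz":-0.4,"ax":0,"ay":0,"az":0}
    - {"dx":0,"dy":0,"dz":-0.721,"ax":0,"ay":0,"az":0}
    - {"dx":0,"dy":0,"dz":-0.721,"ax":0,"ay":0,"az":0}
    - {"dx":0,"dy":0,"dz":-0.721,"ax":0,"ay":0,"az":0}

```text
clock: 4.0
ee_pos: [0.4394, 0.3342, 0.2001]
tool_rot: [-3.141, 0.0, -0.073]
force: [-0.1, -0.4, -1.5]
opening: 0.129
finger_force: 60.0
```

step_arm:
  moves:
    - {"dx":0.03,"dy":0.217,"dz":0,"ax":0,"ay":0,"az":-0.012}
    - {"dx":0.057,"dy":0.434,"dz":0,"ax":0,"ay":0,"az":-0.022}
    - {"dx":0.085,"dy":0.65,"dz":0,"ax":0,"ay":0,"az":-0.03}
    - {"dx":0.114,"dy":0.867,"dz":0,"ax":0,"ay":0,"az":-0.045}
    - {"dx":0.114,"dy":0.867,"dz":0,"ax":0,"ay":0,"az":-0.045}

```text
clock: 4.62
ee_pos: [0.4488, 0.1568, 0.1984]
tool_rot: [3.139, 0.003, -0.053]
force: [0.0, 0.0, 0.2]
opening: 0.134
finger_force: 60.0
```

step_arm:
  moves:
    - {"dx":0.025,"dy":0.19,"dz":0.07,"ax":0,"ay":0.21,"az":0}
    - {"dx":0.05,"dy":0.38,"dz":0.14,"ax":0,"ay":0.42,"az":0}
    - {"dx":0.075,"dy":0.57,"dz":0.21,"ax":0,"ay":0.65,"az":0}
    - {"dx":0.102,"dy":0.774,"dz":0.292,"ax":0.001,"ay":0.873,"az":-0.005}
    - {"dx":0.102,"dy":0.774,"dz":0.292,"ax":0.001,"ay":0.873,"az":-0.005}
    - {"dx":0.102,"dy":0.774,"dz":0.292,"ax":0.001,"ay":0.873,"az":-0.005}

```text
clock: 5.38
ee_pos: [0.4781, -0.0011, 0.165]
tool_rot: [-3.128, -0.391, -0.048]
force: [0.8, -0.3, -0.4]
opening: 0.13
finger_force: 60.0
```

```bash
python3 - <<'E'
from h import *
c=robot.capture("wrist");np.savez("w2.npz",**c);cv2.imwrite("pics/w2.png",c["frame"])
W=cloud(c);s=robot.state();print(s["ee_pos"],s["tool_rot"],s["q"].round(2),cmd()[0],cmd()[1].as_euler("xyz"))
E
```

```text
[ 4.78217217e-01 -3.75916412e-04  1.65042883e-01] [-3.1279326  -0.39158682 -0.04629455] [ 0.5  -0.1  -1.02  0.56 -0.36  0.54] [0.46262813 0.0043291  0.14167068] [ 3.14154235 -0.43649829 -0.04724847]
```

View pics/w2.png

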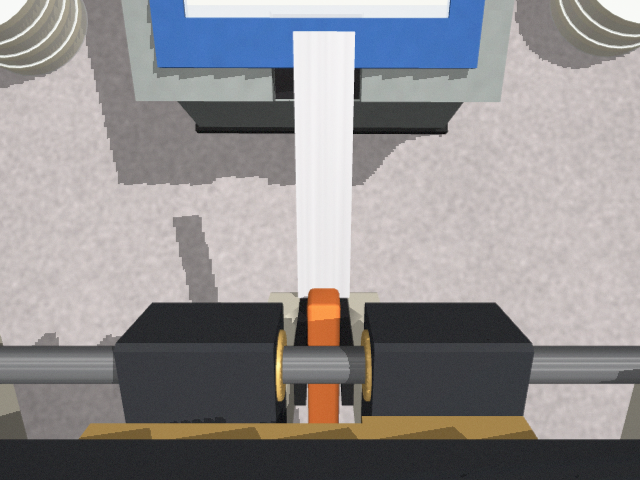

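The wrist view shows the blade in line with the notch: notch sides at columns 275 and 361 on row 85, blade 294–354, tip at row 30. This pose is at joint 3's limit, so I'll test whether the actual pre-insertion pose is reachable.

```bash
python3 - <<'E'
from h import *
c=dict(np.load("w2.npz"));W=cloud(c);m=blue(c)&np.isfinite(W[...,2]);B=W[m]
A=np.c_[B[:,:2],np.ones(len(B))]; k=np.linalg.lstsq(A,B[:,2],rcond=None)[0]
t=np.array([cw([-31.4,0,0])[:2]]);print(k,np.degrees(np.arctan(np.hypot(*k[:2]))),np.degrees(np.arctan2(k[1],k[0])), "z at cover mid",k@[*t[0],1],"expect .1486")
q=(B-G.o)@Ro.from_euler("z",G.yaw).as_matrix()*1e3;print("cover front x",np.percentile(q[:,0],[.5,1,2]),"expect",-85.5-2.5,"y range",np.percentile(q[q[:,0]<-80,1],[1,99]))
sync();plan([spat(slope(-25)+[0,0,.03],25,G.yaw)])
E
```

```text
[ 0.46214878 -0.02449721 -0.1575221 ] 24.834585577168077 -3.0342484920894615 z at cover mid 0.1485132847965822 expect .1486
cover front x [-88.70678158 -88.48236188 -88.16998428] expect -88.0 y range [-76.4601588   78.65347485]
[{dx: -0.088, dy: -0.016, dz: 0.303, ax: -0.028, ay: 0.09, az: 0.001}]
```

step_arm:
  moves:
    - {"dx":-0.088,"dy":-0.016,"dz":0.303,"ax":-0.028,"ay":0.09,"az":0}
    - {"dx":-0.088,"dy":-0.016,"dz":0.303,"ax":-0.028,"ay":0.09,"az":0}
    - {"dx":-0.088,"dy":-0.016,"dz":0.303,"ax":-0.028,"ay":0.09,"az":0}
    - {"dx":-0.088,"dy":-0.016,"dz":0.303,"ax":-0.028,"ay":0.09,"az":0}
    - {"dx":-0.088,"dy":-0.016,"dz":0.303,"ax":-0.028,"ay":0.09,"az":0}
    - {"dx":-0.088,"dy":-0.016,"dz":0.303,"ax":-0.028,"ay":0.09,"az":0}

```text
clock: 6.18
ee_pos: [0.5057, -0.004, 0.1367]
tool_rot: [-3.117, -0.379, -0.046]
force: [-0.4, 0.2, -1.4]
opening: 0.132
finger_force: 60.0
```

```bash
python3 - <<'E'
from h import *
s=robot.state();print(s["ee_pos"],s["tool_rot"],s["q"].round(3),cmd()[0],cmd()[1].as_euler("xyz"))
E
```

```text
[ 0.50567626 -0.00403162  0.13666752] [-3.11733246 -0.37946261 -0.04626192] [ 0.409  0.004 -1.016  0.63  -0.242  0.53 ] [0.485238   0.00333062 0.10235851] [-3.14157996 -0.43658198 -0.04717665]
```

Unreachable with the tool perpendicular to the spatula. I'll put it back on the rest and regrasp with the tool tilted 25°, so the tool stands upright during insertion.

```bash
python3 - <<'E'
from h import *
sync()
plan([((.46,.08,.2),down(-.05))])
plan([((.4397,.2,.2),down(-.06))]);plan([((.4397,.3343,.12),down(-.072)),((.4397,.3343,.066),down(-.072)),((.4397,.3343,.0563),down(-.072))])
E
```

```text
[{dx: -0.113, dy: -0.418, dz: -0.376, ax: -0.049, ay: -0.759, az: 0.017}]
[{dx: -0.131, dy: -0.595, dz: 0.0, ax: 0.0, ay: 0.0, az: 0.02}]
[{dx: -0.04, dy: -0.67, dz: 0.4, ax: 0.0, ay: 0.0, az: 0.024}, {dx: -0.04, dy: -0.67, dz: 0.67, ax: 0.0, ay: 0.0, az: 0.024}, {dx: -0.04, dy: -0.67, dz: 0.719, ax: 0.0, ay: 0.0, az: 0.024}]
```

step_arm:
  moves:
    - {"dx":-0.113,"dy":-0.418,"dz":-0.376,"ax":-0.049,"ay":-0.759,"az":0.017}
    - {"dx":-0.113,"dy":-0.418,"dz":-0.376,"ax":-0.049,"ay":-0.759,"az":0.017}
    - {"dx":-0.113,"dy":-0.418,"dz":-0.376,"ax":-0.049,"ay":-0.759,"az":0.017}
    - {"dx":-0.113,"dy":-0.418,"dz":-0.376,"ax":-0.049,"ay":-0.759,"az":0.017}
    - {"dx":-0.113,"dy":-0.418,"dz":-0.376,"ax":-0.049,"ay":-0.759,"az":0.017}
    - {"dx":-0.113,"dy":-0.418,"dz":-0.376,"ax":-0.049,"ay":-0.759,"az":0.017}

```text
clock: 6.92
ee_pos: [0.4591, 0.0785, 0.1986]
tool_rot: [3.14, 0.002, -0.051]
force: [0.2, -0.7, -0.4]
opening: 0.127
finger_force: 60.0
```

step_arm:
  moves:
    - {"dx":-0.131,"dy":-0.595,"dz":0,"ax":0,"ay":0,"az":0.02}
    - {"dx":-0.131,"dy":-0.595,"dz":0,"ax":0,"ay":0,"az":0.02}
    - {"dx":-0.131,"dy":-0.595,"dz":0,"ax":0,"ay":0,"az":0.02}
    - {"dx":-0.131,"dy":-0.595,"dz":0,"ax":0,"ay":0,"az":0.02}

```text
clock: 7.42
ee_pos: [0.4393, 0.1991, 0.1989]
tool_rot: [3.14, 0.002, -0.06]
force: [0.1, -1.1, -0.8]
opening: 0.131
finger_force: 60.0
```

```bash
python3 - <<'E'
from h import *
s=robot.state();print(s["ee_pos"],s["tool_rot"],s["q"].round(3))
sync();plan([((.4397,.3343,.12),down(-.072)),((.4397,.3343,.066),down(-.072)),((.4397,.3343,.0563),down(-.072))])
E
```

```text
[0.43933633 0.19912316 0.1989258 ] [ 3.14032635e+00  1.57956430e-03 -6.01008719e-02] [ 8.340e-01  8.400e-02 -4.760e-01 -1.000e-03 -1.013e+00  6.770e-01]
[{dx: -0.038, dy: -0.675, dz: 0.394, ax: 0.003, ay: 0.003, az: 0.024}, {dx: -0.038, dy: -0.676, dz: 0.664, ax: 0.003, ay: 0.003, az: 0.024}, {dx: -0.038, dy: -0.676, dz: 0.712, ax: 0.003, ay: 0.003, az: 0.024}]
```

step_arm:
  moves:
    - {"dx":-0.038,"dy":-0.675,"dz":0.2,"ax":0,"ay":0,"az":0.024}
    - {"dx":-0.038,"dy":-0.675,"dz":0.3,"ax":0,"ay":0,"az":0.024}
    - {"dx":-0.038,"dy":-0.675,"dz":0.394,"ax":0,"ay":0,"az":0.024}
    - {"dx":-0.038,"dy":-0.676,"dz":0.5,"ax":0,"ay":0,"az":0.024}
    - {"dx":-0.038,"dy":-0.676,"dz":0.6,"ax":0,"ay":0,"az":0.024}
    - {"dx":-0.038,"dy":-0.676,"dz":0.664,"ax":0,"ay":0,"az":0.024}
    - {"dx":-0.038,"dy":-0.676,"dz":0.664,"ax":0,"ay":0,"az":0.024}
    - {"dx":-0.038,"dy":-0.676,"dz":0.664,"ax":0,"ay":0,"az":0.024}

```text
clock: 8.43
ee_pos: [0.4409, 0.3352, 0.0674]
tool_rot: [-3.141, 0.0, -0.073]
force: [-0.4, -0.3, -0.2]
opening: 0.134
finger_force: 60.0
```

```bash
python3 - <<'E'
from h import *
s=robot.state();print(s["ee_pos"],s["tool_rot"])
sync();plan([((.4397,.3343,.0565),down(-.072))])
E
```

```text
[0.44087638 0.33520584 0.06736791] [-3.14108108e+00  4.32081656e-04 -7.30552068e-02]
[{dx: -0.006, dy: 0.005, dz: 0.054, ax: -0.001, ay: 0.001, az: -0.002}]
```

step_arm:
  moves:
    - {"dx":-0.006,"dy":0.005,"dz":0.03,"ax":0,"ay":0,"az":-0.002}
    - {"dx":-0.006,"dy":0.005,"dz":0.054,"ax":0,"ay":0,"az":-0.002}
    - {"dx":-0.006,"dy":0.005,"dz":0.054,"ax":0,"ay":0,"az":-0.002}
    - {"dx":-0.006,"dy":0.005,"dz":0.054,"ax":0,"ay":0,"az":-0.002}

```text
clock: 8.93
ee_pos: [0.439, 0.3344, 0.0559]
tool_rot: [3.141, 0.001, -0.071]
force: [-0.6, -0.4, 2.3]
opening: 0.135
finger_force: 60.0
```

step_arm:
  moves:
    - {"dx":0,"dy":0,"dz":0,"ax":0,"ay":0,"az":0}
    - {"dx":0,"dy":0,"dz":0,"ax":0,"ay":0,"az":0}
    - {"dx":0,"dy":0,"dz":0,"ax":0,"ay":0,"az":0}
  gripper: 0.5

```text
clock: 9.3
ee_pos: [0.439, 0.3343, 0.0558]
tool_rot: [3.141, 0.001, -0.072]
force: [-0.1, 0.2, 0.0]
opening: 0.411
finger_force: 0.0
```

```bash
python3 - <<'E'
from h import *
c=robot.capture("wrist");cv2.imwrite("pics/w3.png",c["frame"])
s=robot.state();print(s["ee_pos"],s["tool_rot"],s["opening"])
W=cloud(c);m=orange(c)&np.isfinite(W[...,2])&(W[...,2]>.045);O=W[m];print("handle",rect(O[:,:2]),np.median(O[:,2]),len(O))
sync();R=down(-.072)*Ro.from_rotvec([0,-.4363,0])
plan([(np.array([.4397,.3343,.0500])-R.apply([0,0,.006]),R)])
E
```

```text
[0.43903878 0.33433096 0.05575026] [ 3.14120325e+00  1.16421964e-03 -7.15791230e-02] 0.45390816072270185
handle (array([432.3, 336. ]), array([11.5, 59.2]), 85.7) 0.0555665057696617 2773
[{dx: 0.016, dy: 0.0, dz: 0.002, ax: 0.001, ay: -0.87, az: 0.001}]
```

View pics/w3.png

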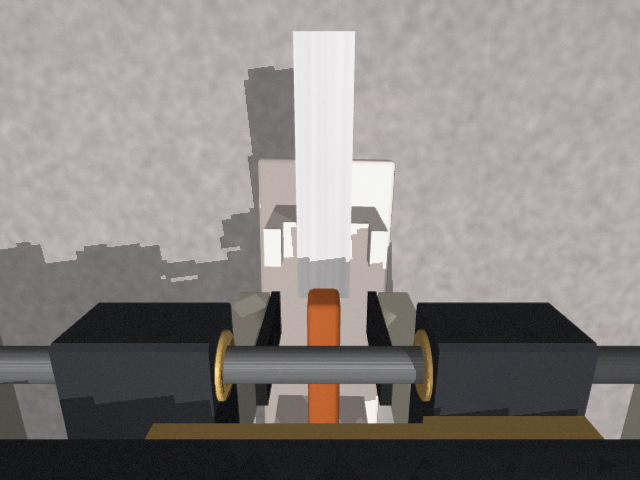

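The spatula sits properly on its rest (tip 323,30; handle front row 290). I'll check how far forward it sits.

```bash
python3 - <<'E'
from h import *
c3=robot.capture("wrist");c1=dict(np.load("w1.npz"))
for c in (c1,c3):
    W=cloud(c);h=cv2.cvtColor(c["frame"],cv2.COLOR_BGR2HSV)
    m=(W[...,2]>.036)&(W[...,2]<.046)&(W[...,0]>.48)&(h[...,2]>150);B=W[m]
    m=orange(c)&(W[...,2]>.05);O=W[m]
    R=Ro.from_euler("z",-.072).as_matrix()
    b=(B-[.4397,.335,0])@R*1e3;o=(O-[.4397,.335,0])@R*1e3
    print("tip",np.percentile(b[:,0],[98,99.5]),np.percentile(b[:,1],[2,98]),np.median(b[:,2]),"handle x",np.percentile(o[:,0],[.5,2,98,99.5]),"y",np.percentile(o[:,1],[2,98]))
E
```

```text
tip [103.62513308 104.39281661] [-9.89120837  9.27234431] 40.81319089493674 handle x [-73.78966926 -72.12542003  13.6408284   14.50383728] y [-5.00222688  5.5511854 ]
tip [102.94847413 103.75583795] [-9.27117275  9.94349809] 40.801177208607854 handle x [-36.27687176 -35.46339449  14.07529876  14.41068748] y [-4.90513672  5.85117587]
```

step_arm:
  moves:
    - {"dx":0.016,"dy":0,"dz":0.002,"ax":0,"ay":-0.3,"az":0}
    - {"dx":0.016,"dy":0,"dz":0.002,"ax":0,"ay":-0.6,"az":0}
    - {"dx":0.016,"dy":0,"dz":0.002,"ax":0,"ay":-0.87,"az":0}
    - {"dx":0.016,"dy":0,"dz":0.002,"ax":0,"ay":-0.87,"az":0}
    - {"dx":0.016,"dy":0,"dz":0.002,"ax":0,"ay":-0.87,"az":0}

```text
clock: 10.02
ee_pos: [0.4421, 0.3337, 0.0549]
tool_rot: [3.14, 0.435, -0.073]
force: [0.6, -0.6, -0.5]
opening: 0.499
finger_force: 0.0
```

step_arm:
  moves:
    - {"dx":0,"dy":0,"dz":0,"ax":0,"ay":0,"az":0}
    - {"dx":0,"dy":0,"dz":0,"ax":0,"ay":0,"az":0}
    - {"dx":0,"dy":0,"dz":0,"ax":0,"ay":0,"az":0}
    - {"dx":0,"dy":0,"dz":0,"ax":0,"ay":0,"az":0}
    - {"dx":0,"dy":0,"dz":0,"ax":0,"ay":0,"az":0}
    - {"dx":0,"dy":0,"dz":0,"ax":0,"ay":0,"az":0}
    - {"dx":0,"dy":0,"dz":0,"ax":0,"ay":0,"az":0}
  gripper: 0

```text
clock: 10.9
ee_pos: [0.442, 0.3343, 0.0557]
tool_rot: [3.142, 0.436, -0.071]
force: [-2.7, 0.7, 6.0]
opening: 0.132
finger_force: 60.0
```

```bash
cat >> h.py <<'E'
# tilted grasp: tool in the spatula frame measured at the regrasp
def setgrasp():
    s=robot.state();Rs=Ro.from_euler("z",-.072);o=np.array([.4397,.3348,.038])+Rs.apply([.015,0,0])
    json.dump([Rs.inv().apply(s["ee_pos"]-o).tolist(),(Rs.inv()*Ro.from_euler("xyz",s["tool_rot"])).as_matrix().tolist()],open("grasp.json","w"))
def spat(tip,pitch,yaw):
    S,T=json.load(open("grasp.json"))
    R=Ro.from_euler("z",yaw)*Ro.from_euler("y",-np.radians(pitch))
    return tip+R.apply(np.array(S)-np.array([.09,0,.0015])),R*Ro.from_matrix(T)
E
python3 - <<'E'
from h import *
setgrasp();print(json.load(open("grasp.json")))
s=robot.state();print(s["ee_pos"],s["tool_rot"],s["opening"],s["finger_force"])
sync();p,R=cmd()
plan([(p+[0,0,.05],R),(p+[0,0,.13],R)])
plan([((.44,.17,.2),spat(0,12,-.06)[1])])
print(spat(slope(-40),25,G.yaw)[0])
plan([spat(slope(-40)+[0,0,.05],25,G.yaw)])
E
```

```text
[[-0.012624605616737427, -0.0003428510920107315, 0.01770915217598802], [[0.9062484856507546, 0.000524726463550901, -0.4227450850309827], [0.00045686072200607164, -0.9999998613556437, -0.0002618529635208237], [-0.4227451638209419, 4.416822688213587e-05, -0.9062485997314275]]]
[0.44204458 0.33428716 0.05570915] [ 3.14154392  0.43647234 -0.07149588] 0.13224806164797895 60.001264214515686
[{dx: -0.106, dy: 0.0, dz: -0.227, ax: 0.0, ay: 0.0, az: 0.0}, {dx: -0.275, dy: 0.0, dz: -0.589, ax: 0.0, ay: 0.0, az: 0.0}]
[{dx: 0.014, dy: 0.82, dz: -0.085, ax: -0.008, ay: 0.419, az: -0.023}]
[0.47401546 0.00349796 0.06671472]
[{dx: 0.307, dy: 0.821, dz: 0.356, ax: -0.003, ay: 0.454, az: -0.025}]
```

step_arm:
  moves:
    - {"dx":-0.05,"dy":0,"dz":-0.11,"ax":0,"ay":0,"az":0}
    - {"dx":-0.106,"dy":0,"dz":-0.227,"ax":0,"ay":0,"az":0}
    - {"dx":-0.275,"dy":0,"dz":-0.589,"ax":0,"ay":0,"az":0}
    - {"dx":-0.275,"dy":0,"dz":-0.589,"ax":0,"ay":0,"az":0}
    - {"dx":-0.275,"dy":0,"dz":-0.589,"ax":0,"ay":0,"az":0}

```text
clock: 11.52
ee_pos: [0.4427, 0.3345, 0.1865]
tool_rot: [-3.139, 0.434, -0.071]
force: [-0.1, 0.9, -1.3]
opening: 0.13
finger_force: 60.0
```

step_arm:
  moves:
    - {"dx":0.014,"dy":0.82,"dz":-0.085,"ax":-0.008,"ay":0.419,"az":-0.023}
    - {"dx":0.014,"dy":0.82,"dz":-0.085,"ax":-0.008,"ay":0.419,"az":-0.023}
    - {"dx":0.014,"dy":0.82,"dz":-0.085,"ax":-0.008,"ay":0.419,"az":-0.023}
    - {"dx":0.014,"dy":0.82,"dz":-0.085,"ax":-0.008,"ay":0.419,"az":-0.023}
    - {"dx":0.014,"dy":0.82,"dz":-0.085,"ax":-0.008,"ay":0.419,"az":-0.023}

```text
clock: 12.15
ee_pos: [0.4398, 0.1697, 0.1986]
tool_rot: [3.14, 0.228, -0.06]
force: [0.6, 0.7, -0.3]
opening: 0.13
finger_force: 60.0
```

step_arm:
  moves:
    - {"dx":0.307,"dy":0.821,"dz":0.356,"ax":-0.003,"ay":0.454,"az":-0.025}
    - {"dx":0.307,"dy":0.821,"dz":0.356,"ax":-0.003,"ay":0.454,"az":-0.025}
    - {"dx":0.307,"dy":0.821,"dz":0.356,"ax":-0.003,"ay":0.454,"az":-0.025}
    - {"dx":0.307,"dy":0.821,"dz":0.356,"ax":-0.003,"ay":0.454,"az":-0.025}
    - {"dx":0.307,"dy":0.821,"dz":0.356,"ax":-0.003,"ay":0.454,"az":-0.025}
    - {"dx":0.307,"dy":0.821,"dz":0.356,"ax":-0.003,"ay":0.454,"az":-0.025}

```text
clock: 12.9
ee_pos: [0.4747, 0.0046, 0.1168]
tool_rot: [3.141, -0.001, -0.045]
force: [0.2, 0.2, -0.1]
opening: 0.129
finger_force: 60.0
```

```bash
cat >> h.py <<'E'
def tipinfo(f=None):
    "blade as seen by the wrist camera (world and counter frame), against that from the grasp"
    c=robot.capture("wrist");W=cloud(c);s=robot.state()
    if f: cv2.imwrite(f,c["frame"])
    S,T=json.load(open("grasp.json"));Rs=Ro.from_euler("xyz",s["tool_rot"])*Ro.from_matrix(T).inv()
    o=s["ee_pos"]-Rs.apply(S); P=Rs.inv().apply((W-o).reshape(-1,3))*1e3
    h=c["frame"].reshape(-1,3).min(1)
    k=(P[:,0]>2)&(P[:,0]<110)&(abs(P[:,1])<14)&(abs(P[:,2]-3)<12)&(h>140);B=P[k]
    line=np.polyfit(B[:,0],B[:,2],1) if len(B)>50 else None
    cen=G.o;Rc=Ro.from_euler("z",G.yaw).inv()
    print("tip nominal in counter",(Rc.apply(o+Rs.apply([.09,0,.0015])-cen)*1e3).round(1),"pitch",round(-np.degrees(Rs.as_euler("xyz")[1]),2))
    if line is not None: print("blade n",len(B),"max x",np.percentile(B[:,0],99.5).round(1),"y",np.percentile(B[:,1],[2,98]).round(1),"z at 0,90 (3 expected)",np.polyval(line,[0,90]).round(1))
    return c,W,s
E
python3 - <<'E'
from h import *
c,W,s=tipinfo();print(s["ee_pos"],s["tool_rot"],s["q"].round(2))
sync();plan([spat(slope(-24),25,G.yaw)])
print("notch",NOTCH)
E
```

```text
tip nominal in counter [-119.2    1.4  145.7] pitch 25.07
blade n 18891 max x 89.0 y [-8.9 10.3] z at 0,90 (3 expected) [3.1 2.9]
[0.47460749 0.00470354 0.11691198] [ 3.14158636e+00 -1.12143202e-03 -4.50404964e-02] [ 0.43  0.17 -0.6   0.   -0.8   1.1 ]
[{dx: 0.07, dy: 0.006, dz: 0.217, ax: -0.001, ay: -0.003, az: 0.003}]
notch (-83.4, 0, 112.3)
```

step_arm:
  moves:
    - {"dx":0,"dy":0.006,"dz":0.217,"ax":0,"ay":-0.003,"az":0.003}
    - {"dx":0.03,"dy":0.006,"dz":0.217,"ax":0,"ay":-0.003,"az":0.003}
    - {"dx":0.07,"dy":0.006,"dz":0.217,"ax":0,"ay":-0.003,"az":0.003}
    - {"dx":0.07,"dy":0.006,"dz":0.217,"ax":0,"ay":-0.003,"az":0.003}
    - {"dx":0.07,"dy":0.006,"dz":0.217,"ax":0,"ay":-0.003,"az":0.003}

```text
clock: 13.58
ee_pos: [0.4885, 0.0017, 0.074]
tool_rot: [-3.141, -0.0, -0.048]
force: [0.7, -1.3, -1.3]
opening: 0.129
finger_force: 60.0
```

```bash
python3 - <<'E'
from h import *
c,W,s=tipinfo("pics/w4.png");print(s["ee_pos"],s["tool_rot"])
print("want",np.array(NOTCH)+[-24*.906,0,-24*.4226])
m=blue(c)&np.isfinite(W[...,2]);B=W[m];q=(B-G.o)@Ro.from_euler("z",G.yaw).as_matrix()*1e3
print("cover top height err", np.median(q[:,2]-(116.8+6/np.cos(.4363)+(q[:,0]+85.5)*np.tan(.4363))), "front x",np.percentile(q[:,0],1),"y",np.percentile(q[q[:,0]<-75,1],[1,99]))
sync();plan([spat(slope(x),25,G.yaw) for x in(-10,10,30)])
E
```

```text
tip nominal in counter [-105.3   -1.5  102.5] pitch 25.0
blade n 18954 max x 89.3 y [-8.7 10.5] z at 0,90 (3 expected) [3.3 3.1]
[0.48825873 0.00155346 0.07384831] [-3.14155075e+00  2.07776217e-04 -4.85255673e-02]
want [-105.144     0.      102.1576]
cover top height err -35.02108026335834 front x -193.26492913411505 y [-89.99445151  60.19545131]
[{dx: 0.064, dy: -0.006, dz: -0.028, ax: -0.001, ay: 0.0, az: -0.004}, {dx: 0.155, dy: -0.007, dz: -0.07, ax: -0.001, ay: 0.0, az: -0.004}, {dx: 0.246, dy: -0.007, dz: -0.112, ax: -0.001, ay: 0.0, az: -0.004}]
```

View pics/w4.png

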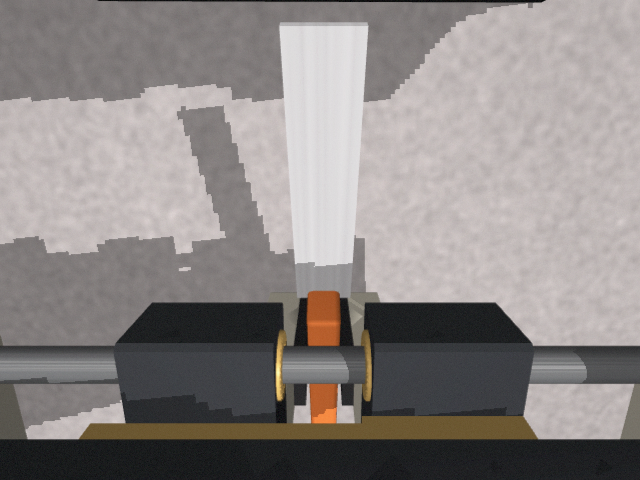

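The wrist view shows the blade tip at (323,23), just short of the counter front at the top edge of the frame; nominal position matches. I'll insert it.

step_arm:
  moves:
    - {"dx":0.03,"dy":-0.006,"dz":-0.014,"ax":0,"ay":0,"az":-0.004}
    - {"dx":0.064,"dy":-0.006,"dz":-0.028,"ax":0,"ay":0,"az":-0.004}
    - {"dx":0.1,"dy":-0.007,"dz":-0.045,"ax":0,"ay":0,"az":-0.004}
    - {"dx":0.13,"dy":-0.007,"dz":-0.059,"ax":0,"ay":0,"az":-0.004}
    - {"dx":0.155,"dy":-0.007,"dz":-0.07,"ax":0,"ay":0,"az":-0.004}
    - {"dx":0.155,"dy":-0.007,"dz":-0.07,"ax":0,"ay":0,"az":-0.004}

```text
clock: 14.38
ee_pos: [0.5195, 0.0014, 0.0872]
tool_rot: [3.141, 0.001, -0.047]
force: [-0.7, 0.4, -1.1]
opening: 0.134
finger_force: 60.0
```

```bash
python3 - <<'E'
from h import *
c,W,s=tipinfo();print(s["ee_pos"],s["force"].round(2),s["wrist_torque"].round(2))
print("want",np.array(NOTCH)+[10*.906,0,10*.4226])
sync();plan([spat(slope(x),25,G.yaw) for x in(20,32)])
E
```

```text
tip nominal in counter [-7.450e+01 -1.000e-01  1.156e+02] pitch 24.93
blade n 13543 max x 75.6 y [-8.7 10.5] z at 0,90 (3 expected) [3.2 3.1]
[0.51905165 0.00129889 0.08701176] [-0.36 -0.11 -0.29] [-0.05  0.03  0.  ]
want [-74.34    0.    116.526]
[{dx: 0.046, dy: 0.0, dz: -0.025, ax: 0.0, ay: 0.003, az: 0.0}, {dx: 0.101, dy: 0.0, dz: -0.051, ax: 0.0, ay: 0.003, az: 0.0}]
```

```bash
cat >> h.py <<'E'
def arc(th,r=97,off=1.5,y=0):
    f=np.radians(205-th);n=np.radians(-65-th)
    return cw(np.array(HINGE)+r*np.array([np.cos(f),0,np.sin(f)])+off*np.array([np.cos(n),0,np.sin(n)])+[0,y,0])
E
python3 - <<'E'
from h import *
plan([spat(arc(t),25,G.yaw) for t in (2,6,10,15,20)])
E
```

```text
[{dx: -0.015, dy: 0.0, dz: -0.031, ax: 0.0, ay: 0.0, az: 0.0}, {dx: -0.027, dy: 0.0, dz: -0.062, ax: 0.0, ay: 0.0, az: 0.0}, {dx: -0.038, dy: 0.0, dz: -0.094, ax: 0.0, ay: 0.0, az: 0.0}, {dx: -0.048, dy: 0.0, dz: -0.136, ax: 0.0, ay: 0.0, az: 0.0}, {dx: -0.054, dy: 0.0, dz: -0.177, ax: 0.0, ay: 0.0, az: 0.0}]
```

step_arm:
  moves:
    - {"dx":0.023,"dy":0,"dz":-0.013,"ax":0,"ay":0.003,"az":0}
    - {"dx":0.046,"dy":0,"dz":-0.025,"ax":0,"ay":0.003,"az":0}
    - {"dx":0.08,"dy":0,"dz":-0.042,"ax":0,"ay":0.003,"az":0}
    - {"dx":0.101,"dy":0,"dz":-0.051,"ax":0,"ay":0.003,"az":0}
    - {"dx":0.101,"dy":0,"dz":-0.051,"ax":0,"ay":0.003,"az":0}

```text
clock: 15.05
ee_pos: [0.5397, 0.0005, 0.0974]
tool_rot: [3.141, -0.001, -0.047]
force: [-0.1, 0.5, -0.7]
opening: 0.133
finger_force: 60.0
```

step_arm:
  moves:
    - {"dx":-0.015,"dy":0,"dz":-0.031,"ax":0,"ay":0,"az":0}
    - {"dx":-0.021,"dy":0,"dz":-0.046,"ax":0,"ay":0,"az":0}
    - {"dx":-0.027,"dy":0,"dz":-0.062,"ax":0,"ay":0,"az":0}
    - {"dx":-0.038,"dy":0,"dz":-0.094,"ax":0,"ay":0,"az":0}
    - {"dx":-0.048,"dy":0,"dz":-0.136,"ax":0,"ay":0,"az":0}
    - {"dx":-0.054,"dy":0,"dz":-0.177,"ax":0,"ay":0,"az":0}
    - {"dx":-0.054,"dy":0,"dz":-0.177,"ax":0,"ay":0,"az":0}

```text
clock: 15.92
ee_pos: [0.5289, 0.0011, 0.1337]
tool_rot: [-3.141, -0.002, -0.046]
force: [0.4, -0.5, -0.9]
opening: 0.133
finger_force: 60.0
```

```bash
cat >> h.py <<'E'
def cover():
    c=robot.capture("scene");c2=robot.capture("top")
    for n,c in (("scene",c),("top",c2)):
        W=cloud(c);m=blue(c)&np.isfinite(W[...,2]);q=(W[m]-G.o)@Ro.from_euler("z",G.yaw).as_matrix()*1e3
        q=q[(abs(q[:,1])<78)&(q[:,0]>-120)&(q[:,0]<160)&(q[:,2]>112)]
        if len(q)>60:
            d=q[:,[0,2]]-q[:,[0,2]].mean(0);v=np.linalg.svd(d,full_matrices=False)[2][0];a=np.degrees(np.arctan2(v[1],v[0]))%180
            print(n,"cover line angle",a.round(1),"theta",(25-a)%180 .__round__(),len(q),"z",np.percentile(q[:,2],[2,98]).round(0),"x",np.percentile(q[:,0],[2,98]).round(0))
E
python3 - <<'E'
from h import *
c,W,s=tipinfo();print(s["force"].round(2),s["wrist_torque"].round(2));cover()
sync();plan([spat(arc(t),25,G.yaw) for t in range(26,82,6)])
E
```

```text
tip nominal in counter [-64.7   0.3 162.3] pitch 25.12
blade n 16093 max x 94.7 y [-13.  13.] z at 0,90 (3 expected) [1.7 8.4]
[ 0.52 -0.19 -0.9 ] [ 0.01 -0.05 -0.04]
scene cover line angle 4.1 theta 20.907293517491652 1041 z [166. 178.] x [-95.  28.]
top cover line angle 4.3 theta 20.729111837701254 750 z [168. 179.] x [-77.  25.]
[{dx: -0.004, dy: 0.001, dz: -0.049, ax: 0.0, ay: -0.003, az: 0.001}, {dx: -0.001, dy: 0.001, dz: -0.1, ax: 0.0, ay: -0.003, az: 0.001}, {dx: 0.007, dy: 0.001, dz: -0.15, ax: 0.0, ay: -0.003, az: 0.001}, {dx: 0.02, dy: 0.001, dz: -0.199, ax: 0.0, ay: -0.003, az: 0.001}, {dx: 0.038, dy: 0.001, dz: -0.246, ax: 0.0, ay: -0.003, az: 0.001}, {dx: 0.062, dy: 0.001, dz: -0.292, ax: 0.0, ay: -0.003, az: 0.001}, {dx: 0.089, dy: 0.001, dz: -0.334, ax: 0.0, ay: -0.003, az: 0.001}, {dx: 0.122, dy: 0.001, dz: -0.373, ax: 0.0, ay: -0.003, az: 0.001}, {dx: 0.158, dy: 0.001, dz: -0.409, ax: 0.0, ay: -0.003, az: 0.001}, {dx: 0.197, dy: 0.001, dz: -0.441, ax: 0.0, ay: -0.003, az: 0.001}]
```

Works: the cover is up 21°. I'll continue to 80°.

step_arm:
  moves:
    - {"dx":-0.004,"dy":0,"dz":-0.049,"ax":0,"ay":-0.003,"az":0}
    - {"dx":-0.001,"dy":0,"dz":-0.1,"ax":0,"ay":-0.003,"az":0}
    - {"dx":0.007,"dy":0,"dz":-0.15,"ax":0,"ay":-0.003,"az":0}
    - {"dx":0.02,"dy":0,"dz":-0.199,"ax":0,"ay":-0.003,"az":0}
    - {"dx":0.038,"dy":0,"dz":-0.246,"ax":0,"ay":-0.003,"az":0}
    - {"dx":0.062,"dy":0,"dz":-0.292,"ax":0,"ay":-0.003,"az":0}
    - {"dx":0.089,"dy":0,"dz":-0.334,"ax":0,"ay":-0.003,"az":0}
    - {"dx":0.122,"dy":0,"dz":-0.373,"ax":0,"ay":-0.003,"az":0}
    - {"dx":0.158,"dy":0,"dz":-0.409,"ax":0,"ay":-0.003,"az":0}
    - {"dx":0.197,"dy":0,"dz":-0.441,"ax":0,"ay":-0.003,"az":0}
    - {"dx":0.197,"dy":0,"dz":-0.441,"ax":0,"ay":-0.003,"az":0}

```text
clock: 17.45
ee_pos: [0.5692, -0.0007, 0.2215]
tool_rot: [3.141, -0.001, -0.046]
force: [-0.4, -0.1, -0.9]
opening: 0.128
finger_force: 60.0
```

```bash
python3 - <<'E'
from h import *
c,W,s=tipinfo();print(s["force"].round(2),s["wrist_torque"].round(2));cover()
sync();plan([spat(arc(t),25,G.yaw) for t in range(86,132,5)])
E
```

```text
tip nominal in counter [-24.9   0.3 249.9] pitch 25.02
blade n 13749 max x 94.8 y [-9.5 10.6] z at 0,90 (3 expected) [2.2 4.9]
[ 0.27  0.01 -0.44] [-0.1   0.02 -0.05]
scene cover line angle 125.1 theta 79.93456439741931 1739 z [179. 278.] x [-37.  34.]
[{dx: 0.043, dy: 0.001, dz: -0.029, ax: 0.0, ay: 0.001, az: 0.001}, {dx: 0.081, dy: 0.001, dz: -0.049, ax: 0.0, ay: 0.001, az: 0.001}, {dx: 0.12, dy: 0.001, dz: -0.065, ax: 0.0, ay: 0.001, az: 0.001}, {dx: 0.16, dy: 0.001, dz: -0.078, ax: 0.0, ay: 0.001, az: 0.001}, {dx: 0.201, dy: 0.001, dz: -0.087, ax: 0.0, ay: 0.001, az: 0.001}, {dx: 0.243, dy: 0.001, dz: -0.092, ax: 0.0, ay: 0.001, az: 0.001}, {dx: 0.286, dy: 0.001, dz: -0.094, ax: 0.0, ay: 0.001, az: 0.001}, {dx: 0.328, dy: 0.001, dz: -0.092, ax: 0.0, ay: 0.001, az: 0.001}, {dx: 0.37, dy: 0.001, dz: -0.086, ax: 0.0, ay: 0.001, az: 0.001}, {dx: 0.411, dy: 0.001, dz: -0.077, ax: 0.0, ay: 0.001, az: 0.001}]
```

step_arm:
  moves:
    - {"dx":0.043,"dy":0,"dz":-0.029,"ax":0,"ay":0,"az":0}
    - {"dx":0.081,"dy":0,"dz":-0.049,"ax":0,"ay":0,"az":0}
    - {"dx":0.12,"dy":0,"dz":-0.065,"ax":0,"ay":0,"az":0}
    - {"dx":0.16,"dy":0,"dz":-0.078,"ax":0,"ay":0,"az":0}
    - {"dx":0.201,"dy":0,"dz":-0.087,"ax":0,"ay":0,"az":0}
    - {"dx":0.243,"dy":0,"dz":-0.092,"ax":0,"ay":0,"az":0}
    - {"dx":0.286,"dy":0,"dz":-0.094,"ax":0,"ay":0,"az":0}
    - {"dx":0.328,"dy":0,"dz":-0.092,"ax":0,"ay":0,"az":0}
    - {"dx":0.38,"dy":0,"dz":-0.086,"ax":0,"ay":0,"az":0}
    - {"dx":0.38,"dy":0,"dz":-0.086,"ax":0,"ay":0,"az":0}

```text
clock: 18.85
ee_pos: [0.6447, -0.0043, 0.2376]
tool_rot: [3.141, 0.001, -0.046]
force: [0.7, 0.2, -1.5]
opening: 0.131
finger_force: 60.0
```

```bash
python3 - <<'E'
from h import *
c,W,s=tipinfo();print(s["ee_pos"],s["force"].round(2),s["wrist_torque"].round(2));cover()
sync();p,R=cmd();plan([(p+[-.15,0,.01],R)]);plan([((.47,-.12,.25),spat(0,12,-.02)[1])])
E
```

```text
tip nominal in counter [ 50.8   0.3 266.4] pitch 24.96
blade n 17711 max x 89.3 y [-8.8 10.4] z at 0,90 (3 expected) [2.8 2.7]
[ 0.64430668 -0.00425896  0.23782667] [ 0.6  -0.14 -0.24] [-0.05  0.07 -0.02]
scene cover line angle 78.0 theta 127.023872175349 1198 z [177. 297.] x [38. 66.]
top cover line angle 77.3 theta 127.65528562109672 70 z [186. 297.] x [34. 61.]
[{dx: -0.749, dy: 0.035, dz: -0.049, ax: 0.0, ay: 0.0, az: 0.0}]
[{dx: -0.093, dy: 0.583, dz: -0.01, ax: -0.006, ay: -0.452, az: -0.053}]
```

Cover at 127° (2.22 rad), past upright. I'll withdraw and move toward the tray.

step_arm:
  moves:
    - {"dx":-0.15,"dy":0.007,"dz":-0.01,"ax":0,"ay":0,"az":0}
    - {"dx":-0.4,"dy":0.02,"dz":-0.03,"ax":0,"ay":0,"az":0}
    - {"dx":-0.749,"dy":0.035,"dz":-0.049,"ax":0,"ay":0,"az":0}
    - {"dx":-0.749,"dy":0.035,"dz":-0.049,"ax":0,"ay":0,"az":0}
    - {"dx":-0.749,"dy":0.035,"dz":-0.049,"ax":0,"ay":0,"az":0}

```text
clock: 19.62
ee_pos: [0.4939, -0.0042, 0.2492]
tool_rot: [-3.141, -0.001, -0.045]
force: [1.0, 0.3, -0.2]
opening: 0.131
finger_force: 60.0
```

step_arm:
  moves:
    - {"dx":-0.093,"dy":0.583,"dz":-0.01,"ax":-0.006,"ay":-0.452,"az":-0.053}
    - {"dx":-0.093,"dy":0.583,"dz":-0.01,"ax":-0.006,"ay":-0.452,"az":-0.053}
    - {"dx":-0.093,"dy":0.583,"dz":-0.01,"ax":-0.006,"ay":-0.452,"az":-0.053}
    - {"dx":-0.093,"dy":0.583,"dz":-0.01,"ax":-0.006,"ay":-0.452,"az":-0.053}
    - {"dx":-0.093,"dy":0.583,"dz":-0.01,"ax":-0.006,"ay":-0.452,"az":-0.053}

```text
clock: 20.25
ee_pos: [0.4704, -0.1194, 0.2501]
tool_rot: [3.141, 0.227, -0.019]
force: [-0.6, 0.9, -0.6]
opening: 0.133
finger_force: 60.0
```

```bash
python3 - <<'E'
from h import *
s=robot.state();print(s["ee_pos"],s["tool_rot"],s["q"].round(2));cover()
sync();tip=np.array([.573,-.336,.0015])
plan([spat(tip+[0,.05,.19],6,0)]);plan([spat(tip+[0,0,.06],0,0)])
E
```

```text
[ 0.47036288 -0.11935298  0.25006299] [ 3.14125458  0.22668052 -0.01899719] [ 0.13  0.18 -0.24 -0.03 -1.37  1.43]
scene cover line angle 77.3 theta 127.71765374743649 1221 z [177. 297.] x [38. 66.]
top cover line angle 75.9 theta 129.0890130506952 280 z [230. 298.] x [44. 65.]
[{dx: 0.07, dy: 0.836, dz: 0.258, ax: -0.01, ay: -0.211, az: -0.036}]
[{dx: 0.2, dy: 0.25, dz: 0.562, ax: 0.0, ay: -0.209, az: 0.0}]
```

step_arm:
  moves:
    - {"dx":0.07,"dy":0.836,"dz":0.258,"ax":-0.01,"ay":-0.211,"az":-0.036}
    - {"dx":0.07,"dy":0.836,"dz":0.258,"ax":-0.01,"ay":-0.211,"az":-0.036}
    - {"dx":0.07,"dy":0.836,"dz":0.258,"ax":-0.01,"ay":-0.211,"az":-0.036}
    - {"dx":0.07,"dy":0.836,"dz":0.258,"ax":-0.01,"ay":-0.211,"az":-0.036}
    - {"dx":0.07,"dy":0.836,"dz":0.258,"ax":-0.01,"ay":-0.211,"az":-0.036}

```text
clock: 20.98
ee_pos: [0.4688, -0.2868, 0.1968]
tool_rot: [3.141, 0.332, -0.001]
force: [0.1, -1.2, -0.1]
opening: 0.131
finger_force: 60.0
```

step_arm:
  moves:
    - {"dx":0.1,"dy":0.25,"dz":0.28,"ax":0,"ay":-0.209,"az":0}
    - {"dx":0.2,"dy":0.25,"dz":0.562,"ax":0,"ay":-0.209,"az":0}
    - {"dx":0.2,"dy":0.25,"dz":0.562,"ax":0,"ay":-0.209,"az":0}
    - {"dx":0.2,"dy":0.25,"dz":0.562,"ax":0,"ay":-0.209,"az":0}
    - {"dx":0.2,"dy":0.25,"dz":0.562,"ax":0,"ay":-0.209,"az":0}

```text
clock: 21.6
ee_pos: [0.4715, -0.3371, 0.0805]
tool_rot: [3.14, 0.433, -0.0]
force: [0.2, -1.1, -0.2]
opening: 0.132
finger_force: 60.0
```

```bash
python3 - <<'E'
from h import *
c,W,s=tipinfo("pics/w5.png");print(s["ee_pos"],s["tool_rot"])
f=W[(abs(W[...,0]-.57)<.03)&(abs(W[...,1]+.3)<.02)];print("floor z",np.nanmedian(f[:,2]))
sync();tip=np.array([.573,-.336,.0015])
plan([spat(tip+[0,0,.03],0,0),spat(tip+[0,0,.0145],0,0)])
E
```

```text
tip nominal in counter [-103.6 -335.6   64.5] pitch 0.23
blade n 18789 max x 89.2 y [-8.6 10.5] z at 0,90 (3 expected) [2.9 2.7]
[ 0.47132307 -0.3371238   0.0803343 ] [ 3.13969091e+00  4.32421398e-01 -5.48875952e-04]
floor z 0.002773259242566742
[{dx: 0.064, dy: -0.004, dz: 0.15, ax: 0.003, ay: -0.008, az: -0.002}, {dx: 0.097, dy: -0.004, dz: 0.22, ax: 0.003, ay: -0.008, az: -0.002}]
```

View pics/w5.png

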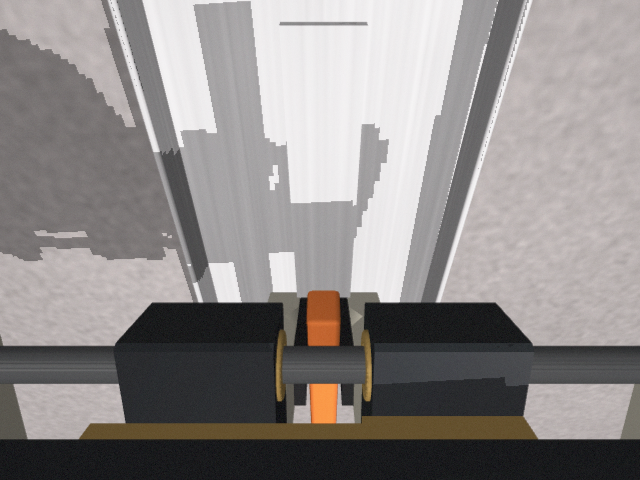

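The spatula is centred between the tray walls (tip edge at 323,23). Lowering.

step_arm:
  moves:
    - {"dx":0.064,"dy":-0.004,"dz":0.15,"ax":0.003,"ay":-0.008,"az":0}
    - {"dx":0.08,"dy":-0.004,"dz":0.185,"ax":0.003,"ay":-0.008,"az":0}
    - {"dx":0.097,"dy":-0.004,"dz":0.22,"ax":0.003,"ay":-0.008,"az":0}
    - {"dx":0.097,"dy":-0.004,"dz":0.22,"ax":0.003,"ay":-0.008,"az":0}
    - {"dx":0.097,"dy":-0.004,"dz":0.22,"ax":0.003,"ay":-0.008,"az":0}
    - {"dx":0.097,"dy":-0.004,"dz":0.22,"ax":0.003,"ay":-0.008,"az":0}

```text
clock: 22.4
ee_pos: [0.4687, -0.3366, 0.0298]
tool_rot: [-3.141, 0.441, -0.001]
force: [1.0, -0.5, 0.3]
opening: 0.131
finger_force: 60.4
```

```bash
python3 - <<'E'
from h import *
c,W,s=tipinfo();print(s["ee_pos"],s["tool_rot"],s["force"])
sync();p,R=cmd();tip=np.array([.573,-.336,.0015])
plan([spat(tip+[0,0,.0115],-3,0)])
plan([(cmd()[0]+[0.01,0,.12],R)])
E
```

```text
tip nominal in counter [-106.3 -335.3   13.1] pitch -0.23
blade n 22507 max x 91.3 y [-13.1  13. ] z at 0,90 (3 expected) [ 2.9 -0.3]
[ 0.46877741 -0.33658836  0.0297655 ] [-3.14060012e+00  4.40511041e-01 -1.27349296e-03] [ 0.2599963  -0.21636353  0.77361871]
[{dx: 0.001, dy: -0.001, dz: -0.027, ax: -0.004, ay: -0.097, az: -0.003}]
[{dx: -0.238, dy: 0.0, dz: -0.553, ax: 0.004, ay: 0.097, az: 0.003}]
```

step_arm:
  moves:
    - {"dx":0,"dy":0,"dz":0,"ax":0,"ay":0,"az":0}
    - {"dx":0,"dy":0,"dz":0,"ax":0,"ay":0,"az":0}
    - {"dx":0,"dy":0,"dz":0,"ax":0,"ay":0,"az":0}
    - {"dx":0,"dy":0,"dz":0,"ax":0,"ay":0,"az":0}
    - {"dx":0,"dy":0,"dz":0,"ax":0,"ay":0,"az":0}
  gripper: 0.4
  squeeze: 10

```text
clock: 23.08
ee_pos: [0.4685, -0.3365, 0.0295]
tool_rot: [-3.14, 0.441, -0.001]
force: [-0.4, 0.2, 3.6]
opening: 0.401
finger_force: 1.7
```

step_arm:
  moves:
    - {"dx":-0.1,"dy":0,"dz":-0.22,"ax":0,"ay":0,"az":0}
    - {"dx":-0.3,"dy":0,"dz":-0.65,"ax":0,"ay":0,"az":0}
    - {"dx":-0.4,"dy":0,"dz":-0.8,"ax":0,"ay":0,"az":0}
    - {"dx":-0.4,"dy":0,"dz":-0.8,"ax":0,"ay":0,"az":0}
    - {"dx":-0.4,"dy":0,"dz":-0.8,"ax":0,"ay":0,"az":0}
    - {"dx":-0.4,"dy":0,"dz":-0.8,"ax":0,"ay":0,"az":0}

```text
clock: 23.82
ee_pos: [0.4639, -0.3363, 0.2066]
tool_rot: [-3.139, 0.444, -0.001]
force: [-0.6, -0.3, 0.5]
opening: 0.399
finger_force: 0.0
```

```bash
python3 - <<'E'
from h import *
c=robot.capture("scene");cv2.imwrite("pics/end.png",c["frame"])
W=cloud(c);m=orange(c)&(abs(W[...,0]-.48)<.12)&(abs(W[...,1]+.336)<.06);O=W[m];print("handle",rect(O[:,:2]),np.percentile(O[:,2],[50,98]),len(O));cover()
for n,p in(("a",(.7166,.2257)),("b",(.7104,-.2351))):
    c=robot.capture("top");T=cloud(c);w=T[(np.hypot(T[...,0]-p[0],T[...,1]-p[1])<.07)&(T[...,2]>.03)&(T[...,2]<.07)];print(n,rect(w[:,:2]))
E
```

```text
handle (array([ 438.1, -337.4]), array([11.4, 91.2]), 89.5) [0.01997782 0.02307038] 190
scene cover line angle 77.6 theta 127.42041283906427 1196 z [177. 297.] x [38. 66.]
top cover line angle 75.5 theta 129.5296296744168 236 z [263. 299.] x [52. 64.]
a (array([716.5, 225.8]), array([88.5, 88.9]), 88.1)
b (array([0., 0.]), array([0., 0.]), 0.0)
```

View pics/end.png

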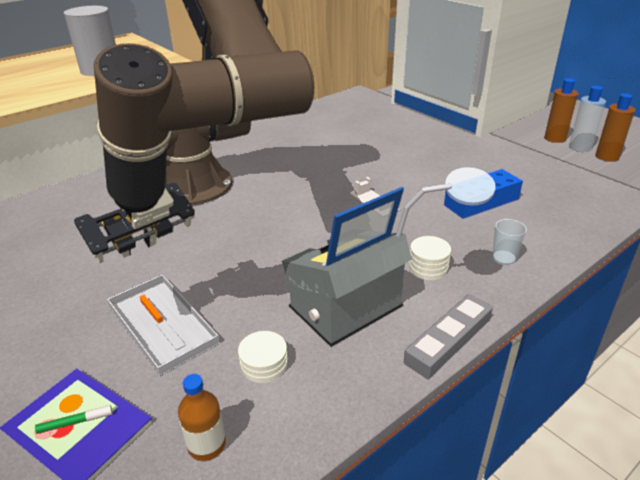

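The spatula lies flat in the tray (145,308 to 180,345), the cover leans back past upright (365,222), both dish stacks are in place (263,355 and 430,255; stack b is just hidden from the top camera by the arm), and the gripper is clear.

```bash
python3 -c "
from h import *
print(robot.sign_off())"
```

```text
the job is handed in; nothing more can be done
None
```

The job is handed in: the cover leans back at about 2.22 rad (upright is 2.01), the spatula lies flat in the tray, both dish stacks appear undisturbed, and it took about 24 s.

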